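# Turn the carafe board right way up

### The job

The square wooden carafe board was put back upside down, with its rubber feet in the air. Push it up against the hollow-curved front of the steel riser until it stands leaning there, then tip it back over from behind so that it ends lying flat on its feet on the tablecloth. Leave the round board, which is right already, where it lies.

Things in the scene. Friction and masses are not known exactly. Their poses are not given: they have to be found in the camera images.
- board_center (a point): Square wooden board, 120 x 120 x 12 mm, 0.14 kg, lying upside down on the cloth before the riser, within 9 degrees of square to it: plain face down, four black rubber feet up (16 mm wide, 4 mm high, 40 mm either way from the middle). Point: centre of the wood, half-way up. x, y run along its sides; z points out of the footed face: up at the start, down when it lies right way up.
- riser_foot (a point): Fixed steel riser, 560 mm wide along y. Point: on the cloth, middle of the line where its front begins to rise; x points level into the riser (the way to push), y along the front, z up. The front is hollow: it rises at 45 degrees to 20 mm high (20 mm in), at 65 degrees to 50 mm (34 mm in), then upright to its top edge at 80 mm. Wood slides up this slippery steel when pushed squarely.
- riser_edge (a point): Middle of the riser's front top edge, 34 mm in from the foot line and 80 mm high; same axes. The flat top reaches 126 mm back from it, bare but for an upturned glass (78 mm high) 240 mm to each side. A board whose lower edge is pushed to the foot line stays leaning on this edge at about 65 degrees, its upper 30 mm above it, and can be pulled back over from behind.
- round_center (a point): The round wooden board of the same wood, 120 mm across and 12 mm thick, standing right way up on four 4 mm feet, also in front of the riser, 160 to 215 mm to the left or right of the square one. The point is the centre of the wood. Not to be moved.
Not all that is in view belongs to the job. Leave any pink or turquoise look-alike of the part that bears board_center alone.

How it is judged:
By the outcome, as a careful person would: the job done as asked, in the order asked, and still so for the second after the job is handed in, with the robot touching nothing.
It also fails if it takes over 42 s, if anything falls off the work surface, if the arm or the gripper's body presses on something with over 40 N, if the wrist force passes 120 N, or if a joint passes its speed limit or range.

### The arm

A 6-joint arm with a two-finger parallel gripper is mounted at the origin on the work surface. World frame = base frame: x ahead of the robot, y to its left, z up, the work surface at z = 0. Lengths are in m, angles in rad, forces in N, time in s.
With the tool pointing down it reaches from about 0.2 to 0.875 m from the base axis. Payload 3.4 kg.
Tool frame: the origin (TCP) lies midway between the tips of the shut fingers; the grasp point (between the pads) lies 19 mm behind it; z points along the fingers, y is the line along which they close (so a half turn about z gives the same grasp; the last joint's range is limited). The gripper opens to 94 mm and grips with 3 to 60 N. Pads are 16 mm wide; open, the fingers measure 119 mm over their backs; the gripper's body (75 mm by 177 mm) begins 78 mm behind the grasp point.
Start: joints at [-1.354, 0.276, 1.505, -0, 1.361, -0.121], TCP at [0.191, -0.543, 0.179] pointing down, gripper open.
Joint ranges: [-2.89, 2.89], [-0.75, 2.08], [0.22, 2.7], [-1.18, 4.32], [0.11, 2.71], [-2.7, 2.7]. Speed limits (rad/s): [2.57, 2.57, 3.14, 3.14, 3.14, 3.14].

### API

Orientations are given as a unit quaternion [w, x, y, z].
In Python, from workcell import status, viewer, arm, find_in, mark_of gives the robot as it stands.
- The arm moves only by the tool play_rows, never from a script. Its argument "series" is a list of rows, each an object with "translation": the shift along the world's x, y, z in m, a list of three; "rot": the turn, a rotation vector about the world's x, y, z in degrees, a list of three. In form: [{"translation": [x, y, z], "rot": [ax, ay, az]}, ...]. A call has 1 to 20 rows; each row shifts and turns the commanded pose from where the row before left it; what a row does not reach is not made up. A row lasts 1/8 s, in which the tool goes at most 62.5 mm and 10.7 degrees, less where a joint would pass 70% of its speed; a pose out of reach is approached as far as the arm can. A call with a gripper value outside its range is refused whole. "claw" is the finger opening in m, from 0 to 0.094, set as the call begins (left out, the last holds). The fingers move at their own pace and stop on an object; "force" is the grip in N (left out, the last holds). Time passes only in rows, so rows that do not move let the fingers close. It gives the time, the measured TCP pose, the force, the opening and the grip force at its end, in the units of the state.
- status.observe(): the state, without advancing time (a new reading comes with each control period).
- viewer.get_image(name): name is "scene" or "top" or "wrist"; returns a dict with "pixels" (384x512x3 uint8, blue, green, red), "z_map" (384x512 float32, m along the optical axis (not along the pixel's ray), 0 where there is no reading), "vfov" (degrees; the focal length in pixels is half the picture's height over the tangent of half this angle, whatever the lens; pixels are square), "cx", "cy" (the principal point, pixels), "eye" and "attitude" of the camera in the world; the wrist camera has in their place "tool_from_camera" (4x4, takes a point from camera to tool coordinates, whose origin is the TCP and whose axes are the flange's). Camera axes: x right, y down, z forward; pixel columns grow to the right and rows downward; lengths in m; the calibration is good to about 2 mm. The wrist camera is an equidistant fisheye: a pixel r from the principal point sees the ray r / f radians off the axis. A picture is of the moment at which its call begins: read the wrist's pose just before it.
- arm.hand_in(): hands the job in; it is judged then, once.
Trained networks look in a picture, given as the dict that the camera call returned (one of the last four; its "shot" number tells which), for a name from the list of things; names that differ only in an ending like _2 or _b are one class to them, and where a whole thing is asked for, a point or a joint stands for the part that bears it (a point fixed in the world has none). Each returns a list of dicts, best first, with "score" (0 to 1); they miss things now and then, are a little off and sometimes report something else, mostly with a low value. They report only what shows in the picture. A call takes as long as a camera call. They do not tell look-alikes from the thing itself.
- find_in(label, picture): "centre" ([x, y, z] in m, in world coordinates, good to about 4 mm: the middle of the surface that is visible of it).
- mark_of(label, picture): "centre" ([x, y, z] in m, in world coordinates, good to about 4 mm: a listed point, or the origin of a listed thing).
The state is a dict: "t": time; "q": joint angles; "qvel": joint speeds; "effort": joint torques, N m; "ee_pos": TCP position; "orientation": TCP orientation; "ft_force": force on the tool from outside, world axes, zero at the start; "wrist_torque": the same for the moment, N m; "finger_gap": opening from 0.0 (shut) to 1.0 (fully open); "finger_force": force on a finger pad.
Only numpy, scipy, OpenCV 4.12 (cv2) and the standard library are available. Lean on these libraries where they do the work, as an engineer would, in place of code of your own. Each camera call takes 0.05 s, during which the arm holds its last target. There are 200 camera calls.

## Working session

There is one attempt and no reset: what is moved stays moved. The work goes in short steps, Python scripts to look and compute and a tool call to move; the robot and the scene stay as the last step left them, time stands still between calls to the robot, and variables do not carry over. Pictures are saved under pics/ and viewed, at most 10 in all, crops included, and the job is handed in when it is done.

Besides the shell and the picture viewer there is one more tool, called after "Emit:" by a JSON object that holds its "fn" and its "kwargs". play_rows: Moves the arm, as the interface text tells. Its arguments: {"type":"object","properties":{"series":{"type":"array","items":{"type":"object","properties":{"translation":{"type":"array","items":{"type":"number"}},"rot":{"type":"array","items":{"type":"number"}}}}},"claw":{"type":"number"},"force":{"type":"number"}},"required":["series"]}

```bash
mkdir -p pics; ls
cat > h.py <<'E'
from workcell import status, viewer, arm, find_in, mark_of
import numpy as np, cv2
def net(cams=("scene","top"),labels=("board_center","riser_foot","riser_edge","round_center")):
    for c in cams:
        p=viewer.get_image(c); cv2.imwrite(f"pics/{c}_{p['shot']}.png",p["pixels"])
        print(c,p['shot'],p.get('eye'),p.get('attitude'),p['vfov'])
        for l in labels:
            print(l,[(np.round(d["centre"],3).tolist(),round(d["score"],2)) for d in mark_of(l,p)][:3],[(np.round(d["centre"],3).tolist(),round(d["score"],2)) for d in find_in(l,p)][:3])
E
python3 - <<'E'
from h import *
net()
s=status.observe(); print(s)
E
ls pics
```

```text
pics
scene 1 [1.27771166 0.24809793 1.05987153] [-0.22065233  0.64939296  0.69150428 -0.22676677] 55.689193506395796
board_center [([0.399, 0.371, 0.005], 0.91), ([0.514, 0.173, 0.008], 0.81), ([0.349, 0.601, 0.009], 0.76)] [([0.521, 0.172, 0.012], 0.9), ([0.359, 0.598, 0.012], 0.69), ([0.286, 0.209, 0.015], 0.67)]
riser_foot [] [([0.702, 0.041, 0.081], 0.69)]
riser_edge [([0.618, 0.05, 0.078], 0.98), ([0.486, -0.009, 0.013], 0.57)] [([0.705, 0.04, 0.085], 0.85)]
round_center [([0.486, -0.008, 0.014], 0.93)] [([0.493, -0.005, 0.018], 0.65)]
top 2 [0.32751648 0.23680833 1.34807209] [-0.0627906   0.70899294 -0.6989701   0.06947765] 44.032841976563276
board_center [([0.509, 0.172, 0.009], 0.67), ([0.278, 0.21, 0.005], 0.66), ([0.35, 0.602, 0.008], 0.64)] [([0.278, 0.212, 0.011], 0.83), ([0.507, 0.174, 0.016], 0.74), ([0.84, -0.042, 0.008], 0.69)]
riser_foot [([0.586, 0.057, -0.0], 0.82)] [([0.656, 0.037, 0.084], 0.56)]
riser_edge [([0.62, 0.052, 0.08], 0.58)] [([0.654, 0.04, 0.081], 0.86)]
round_center [([0.488, -0.01, 0.008], 0.71)] [([0.49, -0.008, 0.018], 0.89)]
{'t': 0.9, 'q': array([-1.35403764e+00,  2.75856238e-01,  1.50487212e+00, -4.25258461e-05,
        1.36068593e+00, -1.21015101e-01]), 'qvel': array([ 0.00172273,  0.00018775, -0.00049711, -0.00035223,  0.00163704,
        0.00063054]), 'effort': array([ 1.91052779e-03, -4.04445648e+01, -2.37501097e+01,  7.02913594e-02,
        2.45015777e-02,  3.11235048e-06]), 'ee_pos': array([ 0.19053   , -0.54257415,  0.17902913]), 'orientation': array([ 9.00760431e-05,  9.85771725e-01,  1.68089553e-01, -1.65041550e-05]), 'ft_force': array([ 0.21984292, -0.38299365, -0.33357133]), 'wrist_torque': array([0.03049415, 0.00886651, 0.03416371]), 'finger_force': 0.0, 'finger_gap': 0.9984444264271077}
scene_1.png
top_2.png
```

View images.

View pics/scene_1.png

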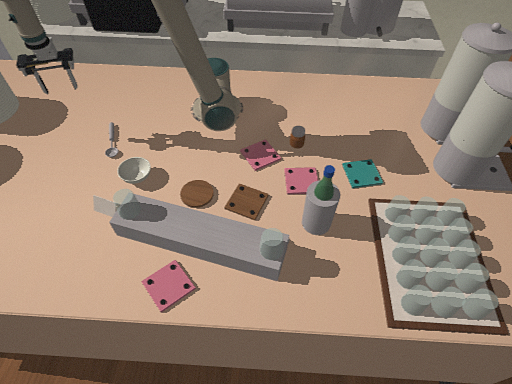

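View pics/top_2.png

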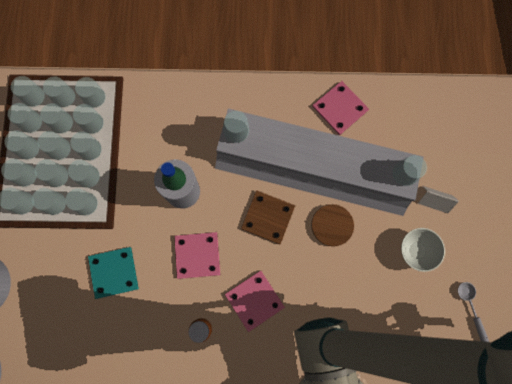

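```bash
cat >> h.py <<'E'
from scipy.spatial.transform import Rotation as R
def cloud(p):
    h,w=p["z_map"].shape; f=h/2/np.tan(np.radians(p["vfov"]/2)); z=p["z_map"]
    v,u=np.mgrid[:h,:w]; c=np.stack([(u-p["cx"])/f*z,(v-p["cy"])/f*z,z],-1)
    q=p["attitude"]; return c@R.from_quat([q[1],q[2],q[3],q[0]]).as_matrix().T+p["eye"]
def rect(P,m):
    (c,s,a)=cv2.minAreaRect((P[m][:,:2]*1000).astype(np.float32)); return np.round(c,1),np.round(s,1),round(a,2)
E
python3 - <<'E'
from h import *
for cam in("top","scene"):
    p=viewer.get_image(cam);P=cloud(p);hsv=cv2.cvtColor(p["pixels"],cv2.COLOR_BGR2HSV)
    # riser top
    m=(abs(P[...,2]-.08)<.005)&(P[...,0]>.5)&(P[...,0]<.85)&(abs(P[...,1]-.05)<.4)&(hsv[...,1]<70)
    m=cv2.morphologyEx(m.astype(np.uint8),cv2.MORPH_OPEN,np.ones((3,3)))>0
    print(cam,"riser",rect(P,m),np.median(P[m][:,2]))
    near=np.hypot(P[...,0]-.51,P[...,1]-.172)<.11
    print("table z",np.median(P[near&(hsv[...,2]>190)][:,2]))
    b=near&(P[...,2]>.005)&(P[...,2]<.03)&(hsv[...,2]<170)
    n,l,st,_=cv2.connectedComponentsWithStats(b.astype(np.uint8)); k=1+np.argmax(st[1:,4]); b=l==k
    print("board",rect(P,b),b.sum(),np.median(P[b][:,2]))
    b=near&(hsv[...,2]<175)&(hsv[...,1]>60)
    n,l,st,_=cv2.connectedComponentsWithStats(b.astype(np.uint8)); k=1+np.argmax(st[1:,4]); b=l==k
    print("boardc",rect(P,b),b.sum())
    if cam=="top":
        Q=P; print("bottle max",P[160:210,150:205][P[160:210,150:205][...,2]>.05].reshape(-1,3).min(0),P[160:210,150:205][P[160:210,150:205][...,2]>.05].reshape(-1,3).max(0))
        for q in [(217,267),(215,262)]: print(P[q],p["pixels"][q])
E
```

```text
top riser (array([681. ,  32.6]), array([559.8, 128.1]), 76.39) 0.08097109189337848
table z nan
board (array([511.3, 169.2]), array([131.9, 129.6]), 68.65) 1797 0.013122440578972494
boardc (array([506.8, 172.8]), array([219.6, 211.6]), 77.36) 4500
bottle max [0.32751648 0.23680833 0.0511237 ] [0.6320211  0.46814575 1.34807209]
[0.50894674 0.17320431 0.01319704] [28 54 88]
[0.51406551 0.18752791 0.015975  ] [32 59 90]
scene riser (array([681.2,  31.9]), array([561.2, 129.2]), 76.49) 0.08022577937914122
table z 0.00025082116187136183
board (array([511.8, 171.2]), array([120.9, 123.4]), 68.22) 937 0.0122583895635906
boardc (array([509.7, 178.9]), array([133.6, 133.1]), 68.27) 1058
  return _methods._mean(a, axis=axis, dtype=dtype,
  ret = ret.dtype.type(ret / rcount)
```

Run:
```python
from h import *
p=viewer.get_image("wrist"); print(np.round(p["tool_from_camera"],3))
```

```text
[[-0.001 -0.963 -0.269  0.079]
 [ 1.    -0.001  0.001 -0.001]
 [-0.001 -0.269  0.963 -0.206]
 [ 0.     0.     0.     1.   ]]
```

Emit:
{"fn": "play_rows", "kwargs": {"series": [{"translation":[0.014,0.046,0.01],"rot":[0,0,9.2]},{"translation":[0.014,0.046,0.01],"rot":[0,0,9.2]},{"translation":[0.014,0.046,0.01],"rot":[0,0,9.2]},{"translation":[0.014,0.046,0.01],"rot":[0,0,9.2]},{"translation":[0.014,0.046,0.01],"rot":[0,0,9.2]},{"translation":[0.014,0.046,0.01],"rot":[0,0,9.2]},{"translation":[0.014,0.046,0.01],"rot":[0,0,9.2]},{"translation":[0.014,0.046,0.01],"rot":[0,0,9.2]},{"translation":[0.014,0.046,0],"rot":[0,0,9.2]},{"translation":[0.014,0.046,0],"rot":[0,0,9.2]},{"translation":[0.014,0.046,0],"rot":[0,0,9.2]},{"translation":[0.014,0.046,0],"rot":[0,0,9.2]},{"translation":[0.014,0.046,0],"rot":[0,0,9.2]},{"translation":[0.014,0.046,0],"rot":[0,0,9.2]},{"translation":[0.014,0.046,0],"rot":[0,0,9.2]},{"translation":[0.014,0.046,0],"rot":[0,0,9.2]},{"translation":[0,0,0],"rot":[0,0,0]},{"translation":[0,0,0],"rot":[0,0,0]}], "claw": 0.06, "force": 20}}

```text
t: 3.3
ee_pos: [0.4141, 0.1929, 0.2588]
orientation: [-0.0, 0.117, 0.993, -0.001]
ft_force: [-0.1, -1.0, 0.3]
finger_gap: 0.639
finger_force: 0.0
```

Emit:
{"fn": "play_rows", "kwargs": {"series": [{"translation":[0,0,-0.045],"rot":[-1.18,-4.86,0]},{"translation":[0,0,-0.045],"rot":[0,0,0]},{"translation":[0,0,-0.045],"rot":[0,0,0]},{"translation":[0,0,-0.045],"rot":[0,0,0]},{"translation":[0,0,-0.04],"rot":[0,0,0]},{"translation":[0,0,-0.02],"rot":[0,0,0]},{"translation":[0,0,-0.01],"rot":[0,0,0]},{"translation":[0,0,-0.005],"rot":[0,0,0]},{"translation":[0,0,0],"rot":[0,0,0]},{"translation":[0,0,0],"rot":[0,0,0]}]}}

```text
t: 4.55
ee_pos: [0.4153, 0.1936, 0.0048]
orientation: [0.044, 0.117, 0.992, -0.005]
ft_force: [0.8, -0.3, -0.4]
finger_gap: 0.638
finger_force: 0.0
```

Run:
```python
from h import *
s=status.observe(); print(s['ee_pos'],s['orientation'],s['ft_force'])
F=np.array([.587,.055]);c,sn=np.cos(np.radians(-13.5)),np.sin(np.radians(-13.5))
d=s['ee_pos'][:2]-F; print("tcp in riser",d@[c,sn],d@[-sn,c])
p=viewer.get_image("wrist"); cv2.imwrite("pics/w1.png",p["pixels"])
```

```text
[0.41525463 0.19360854 0.00478149] [ 0.04410773  0.11703215  0.99213622 -0.0048678 ] [ 0.81209715 -0.29996049 -0.42067718]
tcp in riser -0.19935755415457873 0.09468561163511957
```

View pics/w1.png

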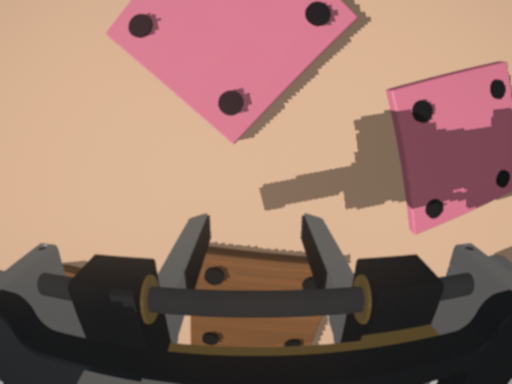

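Emit:
{"fn": "play_rows", "kwargs": {"series": [{"translation":[0.0049,-0.0012,-0.0025],"rot":[0,0,0]},{"translation":[0.0097,-0.0023,0],"rot":[0,0,0]},{"translation":[0.0097,-0.0023,0],"rot":[0,0,0]},{"translation":[0.0049,-0.0012,0],"rot":[0,0,0]},{"translation":[0.0049,-0.0012,0],"rot":[0,0,0]},{"translation":[0.0049,-0.0012,0],"rot":[0,0,0]},{"translation":[0.0049,-0.0012,0],"rot":[0,0,0]},{"translation":[0.0049,-0.0012,0],"rot":[0,0,0]},{"translation":[0.0049,-0.0012,0],"rot":[0,0,0]},{"translation":[0.0049,-0.0012,0],"rot":[0,0,0]},{"translation":[0,0,0],"rot":[0,0,0]}]}}

```text
t: 5.98
ee_pos: [0.4737, 0.1792, 0.0015]
orientation: [0.043, 0.117, 0.992, -0.005]
ft_force: [0.4, 0.4, 0.2]
finger_gap: 0.638
finger_force: 0.0
```

```bash
cat >> h.py <<'E'
def st():
    s=status.observe(); F=np.array([.587,.055]);c,sn=np.cos(np.radians(-13.5)),np.sin(np.radians(-13.5))
    d=s['ee_pos'][:2]-F; print("tcp in riser",d@[c,sn],d@[-sn,c],s['ee_pos'],np.round(s['ft_force'],1),s['t'])
def board(cam):
    p=viewer.get_image(cam);P=cloud(p);hsv=cv2.cvtColor(p["pixels"],cv2.COLOR_BGR2HSV)
    F=np.array([.587,.055,0]);a=np.radians(-13.5); M=np.array([[np.cos(a),-np.sin(a),0],[np.sin(a),np.cos(a),0],[0,0,1]])
    Q=(P-F)@M
    bgr=p["pixels"].astype(int); wood=(bgr[...,2]-bgr[...,0]>30)&(bgr[...,2]<150)
    m=wood&(abs(Q[...,1]-.095)<.1)&(Q[...,0]>-.25)&(Q[...,0]<.1)&(Q[...,2]>.006)&(Q[...,2]<.14)
    n,l,s_,_=cv2.connectedComponentsWithStats(m.astype(np.uint8)); m=l==1+np.argmax(s_[1:,4])
    q=Q[m]; print(cam,m.sum(),"min",q.min(0).round(3),"max",q.max(0).round(3),"mean",q.mean(0).round(3),"xyrect",cv2.minAreaRect((q[:,:2]*1000).astype(np.float32)))
    A=np.c_[q,np.ones(len(q))]; u,s,v=np.linalg.svd(q-np.median(q,0)); print(" normal",v[2].round(3))
    return p
E
python3 - <<'E'
from h import *
st(); board("top"); p=board("scene"); cv2.imwrite("pics/s3.png",cv2.resize(p["pixels"][130:320,80:360],None,fx=2.5,fy=2.5))
E
```

```text
tcp in riser -0.13918111577362477 0.09433884814829707 [0.47368744 0.17922344 0.00153418] [0.4 0.4 0.2] 5.975
top 309 min [-0.098  0.064  0.006] max [-0.035  0.154  0.021] mean [-0.06   0.121  0.013] xyrect ((-50.1676025390625, 121.29013061523438), (49.47676467895508, 104.64093017578125), 30.690143585205078)
 normal [-0.004 -0.004  1.   ]
scene 825 min [-0.164  0.031  0.006] max [-0.033  0.161  0.038] mean [-0.094  0.097  0.012] xyrect ((-99.61479949951172, 96.23221588134766), (119.37632751464844, 122.80144500732422), 83.35124969482422)
 normal [-0.006 -0.003 -1.   ]
```

View pics/s3.png

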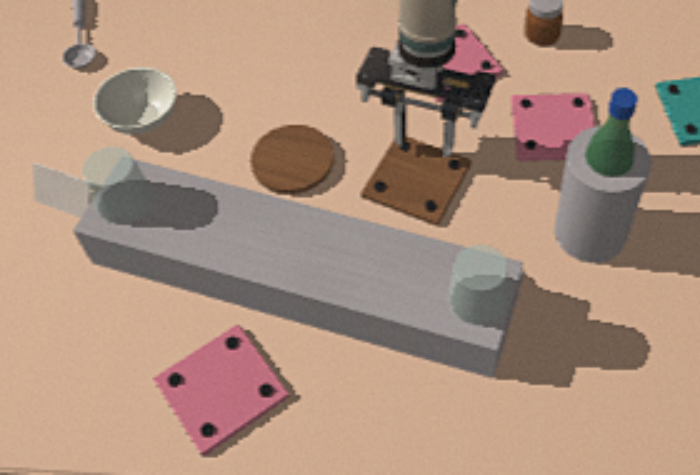

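Emit:
{"fn": "play_rows", "kwargs": {"series": [{"translation":[0,0,0.02],"rot":[0,0,0]},{"translation":[0,0,0.02],"rot":[0,0,0]},{"translation":[-0.03,0.007,0],"rot":[0,0,0]},{"translation":[-0.03,0.007,0],"rot":[0,0,0]},{"translation":[0,0,0],"rot":[0,0,0]},{"translation":[0,0,0],"rot":[0,0,0]}]}}

```text
t: 6.82
ee_pos: [0.4144, 0.1935, 0.0419]
orientation: [0.044, 0.117, 0.992, -0.005]
ft_force: [-0.3, 0.9, 0.7]
finger_gap: 0.641
finger_force: 0.0
```

Run:
```python
from h import *
st(); p=board("scene"); board("top")
P=cloud(p); s=status.observe(); F=s['ee_pos']
q=s['orientation']; M=R.from_quat([q[1],q[2],q[3],q[0]]).as_matrix()
T=(P-F)@M   # tool coordinates
m=(abs(T[...,0])<.02)&(abs(T[...,1])<.06)&(T[...,2]<.01)&(T[...,2]>-.05)&(P[...,2]>.025)
t=T[m]; print("finger pts in tool",m.sum(),t.max(0).round(4),t.min(0).round(4))
for sg in(1,-1):
    k=t[t[:,1]*sg>0]; print(sg,np.sort(k[:,2])[-5:].round(4), k.min(0).round(3),k.max(0).round(3))
cv2.imwrite("pics/s4.png",cv2.resize(p["pixels"][130:250,180:340],None,fx=4,fy=4))
```

```text
tcp in riser -0.20016078480388722 0.09438939232536765 [0.41440444 0.19350801 0.04186878] [-0.3  0.9  0.7] 6.825
scene 869 min [-0.167  0.03   0.006] max [-0.034  0.161  0.019] mean [-0.097  0.098  0.012] xyrect ((-100.9576416015625, 96.26919555664062), (118.90534210205078, 123.41051483154297), 82.60049438476562)
 normal [0.001 0.001 1.   ]
top 1380 min [-0.158  0.027  0.006] max [-0.035  0.161  0.022] mean [-0.093  0.101  0.013] xyrect ((-100.4319839477539, 94.3045883178711), (123.24712371826172, 121.64244079589844), 83.48230743408203)
 normal [-0.002 -0.003 -1.   ]
finger pts in tool 33 [ 0.0097  0.042  -0.0282] [-0.0124 -0.0395 -0.0491]
1 [-0.0379 -0.0379 -0.0367 -0.0321 -0.0311] [-0.012  0.032 -0.048] [ 0.01   0.042 -0.031]
-1 [-0.0343 -0.0341 -0.0325 -0.0318 -0.0282] [-0.012 -0.04  -0.049] [-0.    -0.03  -0.028]
```

View pics/s4.png

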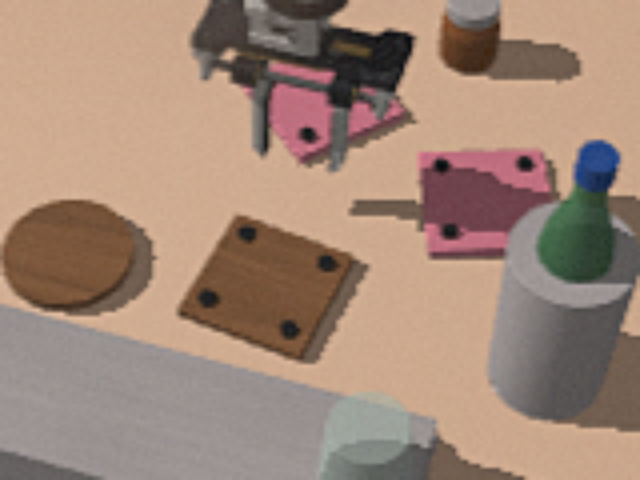

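Emit:
{"fn": "play_rows", "kwargs": {"series": [{"translation":[0,0,0],"rot":[0,0,0]},{"translation":[0,0,0],"rot":[0,0,0]},{"translation":[0,0,0],"rot":[0,0,0]},{"translation":[0,0,0],"rot":[0,0,0]}], "claw": 0.03}}

```text
t: 7.42
ee_pos: [0.4132, 0.1932, 0.0415]
orientation: [0.043, 0.117, 0.992, -0.005]
ft_force: [-0.5, 0.1, -0.0]
finger_gap: 0.323
finger_force: 0.0
```

```bash
cat >> h.py <<'E'
def tips(cam="scene"):
    p=viewer.get_image(cam);P=cloud(p); s=status.observe(); q=s['orientation']; M=R.from_quat([q[1],q[2],q[3],q[0]]).as_matrix()
    T=(P-s['ee_pos'])@M
    m=(abs(T[...,0])<.02)&(abs(T[...,1])<.05)&(T[...,2]<.03)&(T[...,2]>-.05)&(P[...,2]>.018)
    t=T[m]
    for sg in(1,-1):
        k=t[t[:,1]*sg>0]; print(sg,len(k),np.sort(k[:,2])[-6:].round(4), k.min(0).round(3),k.max(0).round(3))
    return p
E
python3 - <<'E'
from h import *
p=tips(); print(status.observe()['finger_gap'])
E
```

```text
1 14 [-0.04   -0.0367 -0.0367 -0.0335 -0.0334 -0.0329] [-0.013  0.017 -0.049] [ 0.007  0.027 -0.033]
-1 21 [-0.0354 -0.0352 -0.0346 -0.0302 -0.0301 -0.0289] [-0.014 -0.028 -0.05 ] [ 0.001 -0.016 -0.029]
0.31764824225020927
```

Emit:
{"fn": "play_rows", "kwargs": {"series": [{"translation":[0,0,-0.02],"rot":[0,0,0]},{"translation":[0,0,-0.02],"rot":[0,0,0]},{"translation":[0,0,-0.01],"rot":[0,0,0]},{"translation":[0,0,-0.006],"rot":[0,0,0]},{"translation":[0,0,0],"rot":[0,0,0]}]}}

```text
t: 8.1
ee_pos: [0.4132, 0.1932, -0.0146]
orientation: [0.043, 0.117, 0.992, -0.005]
ft_force: [0.4, -0.4, 0.0]
finger_gap: 0.322
finger_force: 0.0
```

Run:
```python
from h import *
st(); s=status.observe(); q=s['orientation']; M=R.from_quat([q[1],q[2],q[3],q[0]]).as_matrix()
p=viewer.get_image("scene"); f=192/np.tan(np.radians(p["vfov"]/2)); a=p["attitude"]; C=R.from_quat([a[1],a[2],a[3],a[0]]).as_matrix()
def proj(X):
    c=C.T@(X-p["eye"]); return (f*c[0]/c[2]+p["cx"], f*c[1]/c[2]+p["cy"])
im=cv2.resize(p["pixels"][110:230,200:360],None,fx=5,fy=5,interpolation=cv2.INTER_NEAREST)
for z,col in((0,(0,0,255)),(-.03,(255,0,0))):
    u,v=proj(s['ee_pos']+M@[0,0,z]); cv2.circle(im,(int((u-200+.5)*5),int((v-110+.5)*5)),3,col,-1)
cv2.imwrite("pics/s5.png",im)
```

```text
tcp in riser -0.20129799113139496 0.09385100706271257 [ 0.41317297  0.19324998 -0.01459151] [ 0.4 -0.4  0. ] 8.1
```

View pics/s5.png

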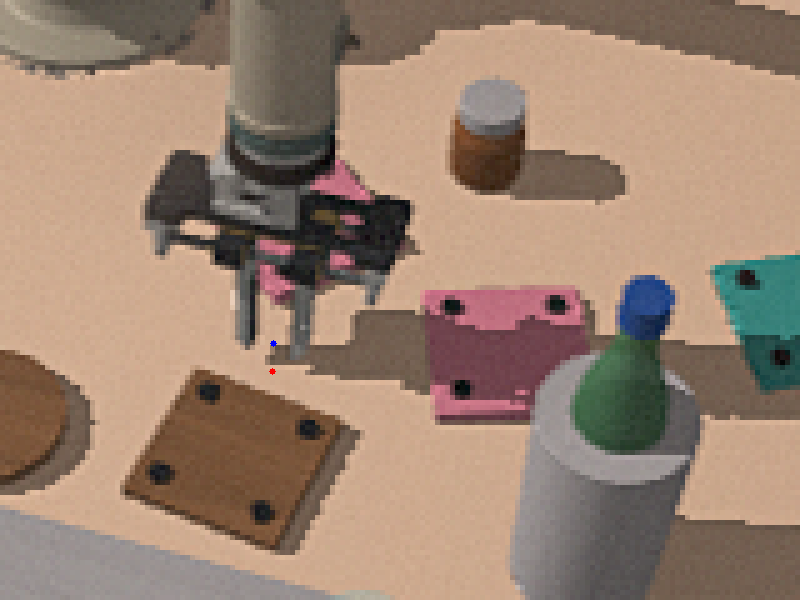

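Emit:
{"fn": "play_rows", "kwargs": {"series": [{"translation":[0,0,-0.004],"rot":[0,0,0]},{"translation":[0,0,-0.002],"rot":[0,0,0]},{"translation":[0,0,0],"rot":[0,0,0]}]}}

```text
t: 8.52
ee_pos: [0.4131, 0.1932, -0.0206]
orientation: [0.043, 0.117, 0.992, -0.005]
ft_force: [0.2, 0.9, 1.0]
finger_gap: 0.32
finger_force: 0.0
```

Emit:
{"fn": "play_rows", "kwargs": {"series": [{"translation":[0,0,-0.003],"rot":[0,0,0]},{"translation":[0,0,0],"rot":[0,0,0]}]}}

```text
t: 8.78
ee_pos: [0.413, 0.1932, -0.0237]
orientation: [0.043, 0.117, 0.992, -0.005]
ft_force: [0.6, -0.2, 0.3]
finger_gap: 0.318
finger_force: 0.0
```

Emit:
{"fn": "play_rows", "kwargs": {"series": [{"translation":[0,0,-0.002],"rot":[0,0,0]},{"translation":[0,0,0],"rot":[0,0,0]}]}}

```text
t: 9.02
ee_pos: [0.4133, 0.1933, -0.0255]
orientation: [0.043, 0.117, 0.992, -0.005]
ft_force: [-0.7, -0.0, 1.4]
finger_gap: 0.32
finger_force: 0.4
```

Emit:
{"fn": "play_rows", "kwargs": {"series": [{"translation":[0,0,-0.001],"rot":[0,0,0]},{"translation":[0,0,0],"rot":[0,0,0]}]}}

```text
t: 9.28
ee_pos: [0.4134, 0.1933, -0.0258]
orientation: [0.044, 0.117, 0.992, -0.005]
ft_force: [-1.5, -0.8, 8.5]
finger_gap: 0.322
finger_force: 4.2
```

Emit:
{"fn": "play_rows", "kwargs": {"series": [{"translation":[0,0,-0.0015],"rot":[0,0,0]},{"translation":[0,0,0],"rot":[0,0,0]}]}}

```text
t: 9.52
ee_pos: [0.4135, 0.1933, -0.026]
orientation: [0.044, 0.117, 0.992, -0.005]
ft_force: [-4.7, -1.3, 21.7]
finger_gap: 0.32
finger_force: 11.0
```

Emit:
{"fn": "play_rows", "kwargs": {"series": [{"translation":[0,0,0.0036],"rot":[0,0,0]},{"translation":[0.0097,-0.0023,0],"rot":[0,0,0]},{"translation":[0.0097,-0.0023,0],"rot":[0,0,0]},{"translation":[0.0058,-0.0014,0],"rot":[0,0,0]},{"translation":[0.0058,-0.0014,0],"rot":[0,0,0]},{"translation":[0.0058,-0.0014,0],"rot":[0,0,0]},{"translation":[0.0058,-0.0014,0],"rot":[0,0,0]},{"translation":[0.0058,-0.0014,0],"rot":[0,0,0]},{"translation":[0.0058,-0.0014,0],"rot":[0,0,0]},{"translation":[0.0058,-0.0014,0],"rot":[0,0,0]},{"translation":[0.0039,-0.0009,0],"rot":[0,0,0]},{"translation":[0,0,0],"rot":[0,0,0]}]}}

```text
t: 11.02
ee_pos: [0.4776, 0.1779, -0.0243]
orientation: [0.044, 0.117, 0.992, -0.005]
ft_force: [-0.4, 0.4, 0.4]
finger_gap: 0.316
finger_force: 0.0
```

Run:
```python
from h import *
st(); board("scene"); p=board("top")
```

```text
tcp in riser -0.13503640718821133 0.09401765742566245 [ 0.47764265  0.17794357 -0.02432871] [-0.4  0.4  0.4] 11.025
scene 858 min [-0.135  0.045  0.006] max [-0.006  0.164  0.019] mean [-0.066  0.106  0.012] xyrect ((-70.27557373046875, 104.34087371826172), (129.0974884033203, 118.81454467773438), 0.3903467059135437)
 normal [ 0.002 -0.    -1.   ]
top 824 min [-0.098  0.043  0.006] max [-0.005  0.163  0.023] mean [-0.042  0.116  0.013] xyrect ((-52.10988235473633, 103.4497299194336), (119.90724182128906, 93.83110046386719), 89.12297058105469)
 normal [0.003 0.007 1.   ]
```

Emit:
{"fn": "play_rows", "kwargs": {"series": [{"translation":[-0.0058,0.0014,0],"rot":[0,0,0]},{"translation":[0.0022,0.0092,0],"rot":[0,0,0]},{"translation":[0,0,0],"rot":[0,0,0]},{"translation":[0,0,0],"rot":[0,0,0]},{"translation":[0.0049,-0.0012,0],"rot":[0,0,0]},{"translation":[0.0049,-0.0012,0],"rot":[0,0,0]},{"translation":[0.0049,-0.0012,0],"rot":[0,0,0]},{"translation":[0.0049,-0.0012,0],"rot":[0,0,0]},{"translation":[0.0049,-0.0012,0],"rot":[0,0,0]},{"translation":[0.0049,-0.0012,0],"rot":[0,0,0]},{"translation":[0.0049,-0.0012,0],"rot":[0,0,0]},{"translation":[0.0049,-0.0012,0],"rot":[0,0,0]},{"translation":[0.0049,-0.0012,0],"rot":[0,0,0]}], "claw": 0.05}}

```text
t: 12.75
ee_pos: [0.5177, 0.1776, -0.0245]
orientation: [0.043, 0.117, 0.992, -0.005]
ft_force: [-1.0, -0.1, -0.8]
finger_gap: 0.529
finger_force: 0.7
```

Run:
```python
from h import *
st(); p=board("scene")
```

```text
tcp in riser -0.09598151255778697 0.10307952549690595 [ 0.5177339   0.17763787 -0.02451785] [-1.  -0.1 -0.8] 12.75
scene 597 min [-0.091  0.044  0.007] max [0.014 0.163 0.05 ] mean [-0.037  0.106  0.03 ] xyrect ((-38.47431564331055, 103.79725646972656), (104.72681427001953, 118.7198715209961), 0.659867525100708)
 normal [-0.324  0.011  0.946]
```

Emit:
{"fn": "play_rows", "kwargs": {"series": [{"translation":[0.0049,-0.0012,0],"rot":[0,0,0]},{"translation":[0.0049,-0.0012,0],"rot":[0,0,0]},{"translation":[0.0049,-0.0012,0],"rot":[0,0,0]},{"translation":[0.0049,-0.0012,0],"rot":[0,0,0]},{"translation":[0.0049,-0.0012,0],"rot":[0,0,0]},{"translation":[0.0049,-0.0012,0],"rot":[0,0,0]},{"translation":[0.0049,-0.0012,0],"rot":[0,0,0]},{"translation":[0.0049,-0.0012,0],"rot":[0,0,0]},{"translation":[0.0049,-0.0012,0],"rot":[0,0,0]}]}}

```text
t: 13.92
ee_pos: [0.5621, 0.1669, -0.0244]
orientation: [0.043, 0.117, 0.992, -0.005]
ft_force: [-0.0, -0.0, -0.1]
finger_gap: 0.537
finger_force: 0.3
```

Run:
```python
from h import *
st(); p=board("scene"); cv2.imwrite("pics/s6.png",cv2.resize(p["pixels"][110:270,160:360],None,fx=4,fy=3.7))
```

```text
tcp in riser -0.05031227004985322 0.10296812327822971 [ 0.56211529  0.16686827 -0.02435055] [-0.  -0.  -0.1] 13.925
scene 272 min [-0.041  0.045  0.01 ] max [0.045 0.163 0.103] mean [0.017 0.106 0.075] xyrect ((1.9161758422851562, 104.24636840820312), (117.88770294189453, 85.2489013671875), 89.94794464111328)
 normal [ 0.738 -0.006 -0.675]
```

View pics/s6.png

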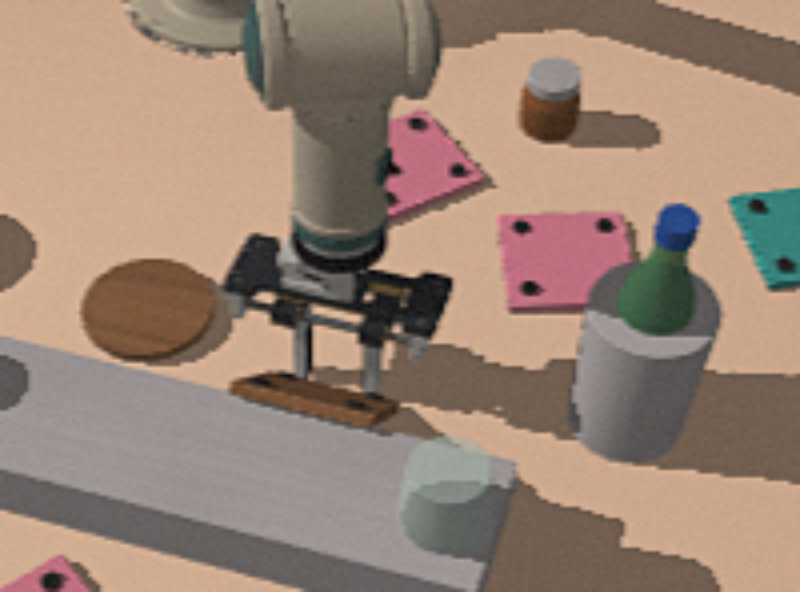

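Emit:
{"fn": "play_rows", "kwargs": {"series": [{"translation":[0.0039,-0.0009,0],"rot":[0,0,0]},{"translation":[0.0039,-0.0009,0],"rot":[0,0,0]},{"translation":[0.0039,-0.0009,0],"rot":[0,0,0]},{"translation":[0.0039,-0.0009,0],"rot":[0,0,0]},{"translation":[0.0039,-0.0009,0],"rot":[0,0,0]},{"translation":[0.0039,-0.0009,0],"rot":[0,0,0]},{"translation":[0.0029,-0.0007,0],"rot":[0,0,0]},{"translation":[0,0,0],"rot":[0,0,0]}]}}

```text
t: 14.98
ee_pos: [0.5885, 0.1608, -0.0243]
orientation: [0.044, 0.117, 0.992, -0.005]
ft_force: [-0.1, -0.1, -1.1]
finger_gap: 0.534
finger_force: 0.0
```

Run:
```python
from h import *
st(); p=board("scene")
```

```text
tcp in riser -0.0232058522558238 0.10323010610607171 [ 0.58853392  0.16079515 -0.02429558] [-0.1 -0.1 -1.1] 14.975
scene 142 min [-0.023  0.046  0.02 ] max [0.048 0.164 0.117] mean [0.041 0.107 0.11 ] xyrect ((34.75933837890625, 107.69282531738281), (106.65738677978516, 73.2685317993164), 62.20542907714844)
 normal [ 0.802 -0.    -0.598]
```

Emit:
{"fn": "play_rows", "kwargs": {"series": [{"translation":[0.0019,-0.0005,0],"rot":[0,0,0]},{"translation":[0.0019,-0.0005,0],"rot":[0,0,0]},{"translation":[0.001,-0.0002,0],"rot":[0,0,0]},{"translation":[0,0,0],"rot":[0,0,0]}]}}

```text
t: 15.52
ee_pos: [0.5926, 0.1596, -0.0245]
orientation: [0.043, 0.117, 0.992, -0.005]
ft_force: [-0.3, 0.5, -0.2]
finger_gap: 0.529
finger_force: 0.4
```

Emit:
{"fn": "play_rows", "kwargs": {"series": [{"translation":[0.001,-0.0002,0],"rot":[0,0,0]},{"translation":[0.001,-0.0002,0],"rot":[0,0,0]},{"translation":[0,0,0],"rot":[0,0,0]}]}}

```text
t: 15.9
ee_pos: [0.593, 0.1594, -0.0248]
orientation: [0.042, 0.117, 0.992, -0.005]
ft_force: [-5.0, 1.3, 2.7]
finger_gap: 0.532
finger_force: 2.4
```

Emit:
{"fn": "play_rows", "kwargs": {"series": [{"translation":[-0.0019,0.0005,0],"rot":[0,0,0]},{"translation":[-0.0039,0.0009,0],"rot":[0,0,0]},{"translation":[-0.0097,0.0023,0],"rot":[0,0,0]},{"translation":[-0.0194,0.0047,0],"rot":[0,0,0]},{"translation":[-0.029,0.007,0.02],"rot":[0,0,0]},{"translation":[-0.01,0.002,0.05],"rot":[0,0,0]},{"translation":[0,0,0.05],"rot":[0,0,0]},{"translation":[0,0,0.05],"rot":[0,0,0]},{"translation":[0,0,0],"rot":[0,0,0]}]}}

```text
t: 17.02
ee_pos: [0.5242, 0.1776, 0.1505]
orientation: [0.049, 0.117, 0.992, -0.003]
ft_force: [0.2, -0.6, -0.5]
finger_gap: 0.53
finger_force: 0.0
```

Run:
```python
from h import *
st(); p=board("scene");  cv2.imwrite("pics/s7.png",cv2.resize(p["pixels"][110:270,160:360],None,fx=4,fy=3.7)); board("top")
```

```text
tcp in riser -0.08972232693246252 0.10450863948114382 [0.52415377 0.17756632 0.15045486] [ 0.2 -0.6 -0.5] 17.025
scene 149 min [0.011 0.047 0.052] max [0.048 0.163 0.118] mean [0.041 0.106 0.112] xyrect ((35.93827438354492, 106.84131622314453), (34.333438873291016, 119.02166748046875), 8.09561824798584)
 normal [ 0.905 -0.003 -0.426]
top 136 min [0.026 0.088 0.096] max [0.045 0.16  0.121] mean [0.037 0.128 0.112] xyrect ((35.692955017089844, 123.72020721435547), (18.669599533081055, 72.05521392822266), 1.4774707555770874)
 normal [-0.79   0.005  0.613]
```

View pics/s7.png

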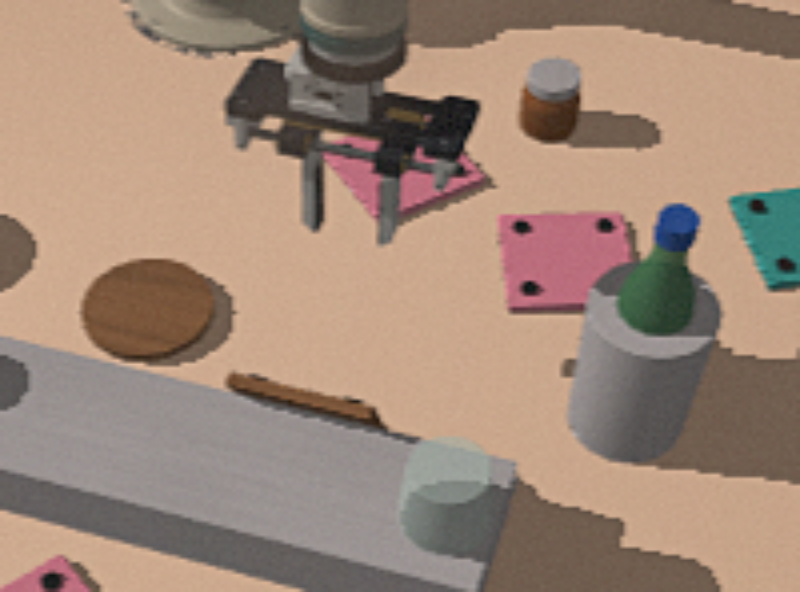

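Emit:
{"fn": "play_rows", "kwargs": {"series": [{"translation":[0.0413,-0.01,0],"rot":[0.65,2.7,0]},{"translation":[0.0413,-0.01,0],"rot":[0.65,2.7,0]},{"translation":[0.0413,-0.01,0],"rot":[0,0,0]},{"translation":[0.0413,-0.01,0],"rot":[0,0,0]},{"translation":[0,0,-0.03],"rot":[0,0,0]},{"translation":[0,0,-0.03],"rot":[0,0,0]},{"translation":[0,0,-0.015],"rot":[0,0,0]},{"translation":[0,0,-0.008],"rot":[0,0,0]},{"translation":[0,0,0],"rot":[0,0,0]}]}}

```text
t: 18.25
ee_pos: [0.6858, 0.1367, 0.0622]
orientation: [-0.005, 0.117, 0.993, 0.0]
ft_force: [0.2, 0.2, 0.3]
finger_gap: 0.532
finger_force: 0.0
```

Run:
```python
from h import *
st(); p=board("scene");  cv2.imwrite("pics/s8.png",cv2.resize(p["pixels"][110:270,160:360],None,fx=4,fy=3.7)); tips()
```

```text
tcp in riser 0.0770353471901414 0.10251417047478226 [0.68583831 0.13669815 0.06223056] [0.2 0.2 0.3] 18.25
scene 30 min [0.037 0.064 0.11 ] max [0.045 0.103 0.117] mean [0.041 0.083 0.113] xyrect ((40.19474411010742, 83.67539978027344), (39.39109420776367, 8.647284507751465), 87.1623764038086)
 normal [ 0.182  0.012 -0.983]
1 167 [-0.0127 -0.0126 -0.0122 -0.0122 -0.0117 -0.0106] [-0.02  0.   -0.05] [ 0.019  0.05  -0.011]
-1 152 [-0.0136 -0.0135 -0.0134 -0.0131 -0.0131 -0.0128] [-0.02 -0.05 -0.05] [ 0.019 -0.001 -0.013]
```

View pics/s8.png

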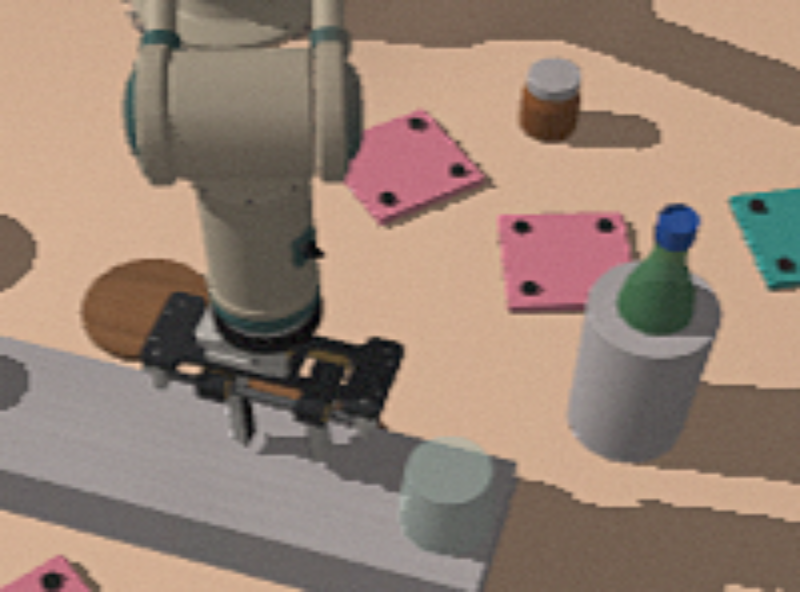

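Emit:
{"fn": "play_rows", "kwargs": {"series": [{"translation":[-0.0049,0.0012,0.002],"rot":[0,0,0]},{"translation":[-0.0049,0.0012,0.002],"rot":[0,0,0]},{"translation":[-0.0049,0.0012,0],"rot":[0,0,0]},{"translation":[-0.0049,0.0012,0],"rot":[0,0,0]},{"translation":[-0.0049,0.0012,0],"rot":[0,0,0]},{"translation":[-0.0049,0.0012,0],"rot":[0,0,0]},{"translation":[-0.0049,0.0012,0],"rot":[0,0,0]},{"translation":[-0.0049,0.0012,0],"rot":[0,0,0]},{"translation":[-0.0049,0.0012,0],"rot":[0,0,0]}]}}

```text
t: 19.48
ee_pos: [0.6416, 0.1476, 0.0666]
orientation: [-0.005, 0.117, 0.993, 0.001]
ft_force: [0.3, 0.1, 0.0]
finger_gap: 0.536
finger_force: 0.0
```

Run:
```python
from h import *
st(); p=board("scene"); p=board("top")
```

```text
tcp in riser 0.031483689085256034 0.10274421631747724 [0.64159895 0.14755566 0.0665632 ] [0.3 0.1 0. ] 19.475
scene 114 min [0.008 0.07  0.046] max [0.024 0.118 0.123] mean [0.016 0.095 0.091] xyrect ((16.172319412231445, 93.71531677246094), (15.858922004699707, 47.23019790649414), 1.8044254779815674)
 normal [ 0.991 -0.039 -0.128]
top 72 min [0.008 0.038 0.038] max [0.032 0.088 0.127] mean [0.014 0.065 0.119] xyrect ((14.856452941894531, 60.3524055480957), (19.37833023071289, 52.46647644042969), 16.59000587463379)
 normal [-0.971  0.008 -0.237]
```

Emit:
{"fn": "play_rows", "kwargs": {"series": [{"translation":[-0.0049,0.0012,0],"rot":[0,0,0]},{"translation":[-0.0049,0.0012,0],"rot":[0,0,0]},{"translation":[-0.0049,0.0012,0],"rot":[0,0,0]},{"translation":[-0.0049,0.0012,0],"rot":[0,0,0]},{"translation":[-0.0049,0.0012,0],"rot":[0,0,0]},{"translation":[-0.0049,0.0012,0],"rot":[0,0,0]},{"translation":[-0.0049,0.0012,0],"rot":[0,0,0]},{"translation":[0,0,0],"rot":[0,0,0]},{"translation":[0,0,0],"rot":[0,0,0]},{"translation":[0,0,0],"rot":[0,0,0]},{"translation":[0,0,0],"rot":[0,0,0]}]}}

```text
t: 20.95
ee_pos: [0.6078, 0.1558, 0.0665]
orientation: [-0.005, 0.117, 0.993, 0.001]
ft_force: [-0.5, 0.1, -0.1]
finger_gap: 0.531
finger_force: 0.0
```

Run:
```python
from h import *
st(); p=board("scene"); p=board("top")
```

```text
tcp in riser -0.0032972954592142174 0.10289087605415699 [0.60781321 0.15581773 0.06654513] [-0.5  0.1 -0.1] 20.95
scene 667 min [-0.133  0.044  0.007] max [0.008 0.167 0.136] mean [-0.054  0.108  0.017] xyrect ((-61.375946044921875, 106.48490905761719), (139.71893310546875, 122.98322296142578), 2.0247738361358643)
 normal [ 0.059  0.005 -0.998]
top 1071 min [-0.137  0.069  0.007] max [-0.015  0.163  0.027] mean [-0.083  0.125  0.017] xyrect ((-75.38721466064453, 116.71806335449219), (121.90702056884766, 93.51622009277344), 1.1645756959915161)
 normal [ 0.003  0.002 -1.   ]
```

Fallen flat (top face about 17 mm). I'll raise the arm clear and verify.

Emit:
{"fn": "play_rows", "kwargs": {"series": [{"translation":[0,0,0.03],"rot":[0,0,0]},{"translation":[0,0,0.05],"rot":[0,0,0]},{"translation":[-0.01,-0.03,0.04],"rot":[0,0,0]},{"translation":[-0.03,-0.05,0],"rot":[0,0,0]},{"translation":[-0.03,-0.05,0],"rot":[0,0,0]},{"translation":[-0.03,-0.05,0],"rot":[0,0,0]},{"translation":[-0.03,-0.05,0],"rot":[0,0,0]},{"translation":[-0.03,-0.05,0],"rot":[0,0,0]},{"translation":[0,0,0],"rot":[0,0,0]},{"translation":[0,0,0],"rot":[0,0,0]}]}}

```text
t: 22.3
ee_pos: [0.448, -0.1239, 0.1868]
orientation: [-0.004, 0.118, 0.993, 0.001]
ft_force: [1.1, -0.4, 0.6]
finger_gap: 0.529
finger_force: 0.0
```

Run:
```python
from h import *
st(); board("top"); p=board("scene"); cv2.imwrite("pics/s9.png",cv2.resize(p["pixels"][110:270,140:340],None,fx=4,fy=3.7))
print([(d["centre"],d["score"]) for d in mark_of("round_center",p)][:2])
```

```text
tcp in riser -0.0933823634379864 -0.20636414120981783 [ 0.44802305 -0.1238626   0.18677066] [ 1.1 -0.4  0.6] 22.3
top 1628 min [-0.134  0.042  0.008] max [-0.014  0.166  0.025] mean [-0.071  0.103  0.017] xyrect ((-74.07948303222656, 104.0997543334961), (122.94993591308594, 119.93040466308594), 89.70499420166016)
 normal [0.007 0.001 1.   ]
scene 970 min [-0.145  0.043  0.006] max [-0.012  0.164  0.023] mean [-0.07   0.105  0.016] xyrect ((-78.48262023925781, 103.22071838378906), (120.8538818359375, 132.65777587890625), 89.62308502197266)
 normal [-0.006  0.001 -1.   ]
[([0.4848, -0.0071, 0.013], 0.64)]
```

View pics/s9.png

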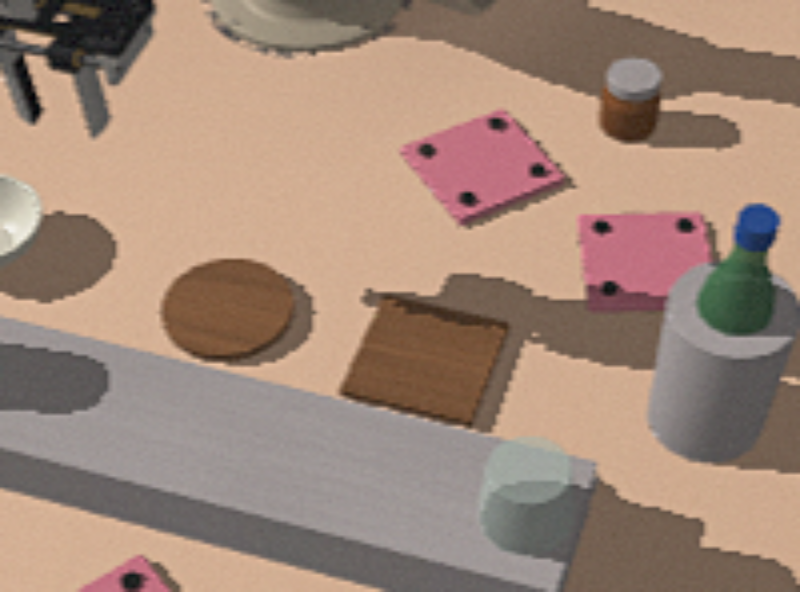

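The square board lies plain face up, flat, in front of the riser at about (425, 360). The round board is still at (228, 308), unmoved.

```bash
python3 -c "
from h import *
print(arm.hand_in())"
```

```text
the job is handed in; nothing more can be done
None
```

The square board was pushed up until it stood leaning on the riser, then pulled over from behind; it now lies flat on its feet, plain face up, the round board was not touched, and I handed the job in at about 22 s of the 42 s allowed (no verdict came back).

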